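# Lay the mounting post down in its fixture

### The arm

A 6-joint arm with a two-finger parallel gripper is mounted at the origin on the work surface. World frame = base frame: x ahead of the robot, y to its left, z up, the work surface at z = 0. Lengths are in m, angles in degrees, forces in N, time in s.
With the tool pointing down it reaches from about 0.35 to 0.85 m from the base axis. Payload 8.1 kg.
Tool frame: the origin (TCP) lies on the centre line of the jaws, within the pads' length; the fingertips stand 25 mm ahead of it and the grasp point (between the pads) lies 6 mm ahead of it; z points along the fingers, y is the direction in which the jaws open and shut (so a half turn about z gives the same grasp; the last joint's range is limited). The gripper opens to 85 mm and grips with 20 to 120 N. Pads are 22 mm wide; open, the fingers measure 114 mm over their backs; the gripper's body (76 mm by 85 mm) begins 54 mm behind the grasp point. The pads swing forward as they close: fully open they stand 13 mm farther back than shut.
Start: joints at [70.222, 7.471, 85.268, -0, 87.261, -4.893], TCP at [0.154, 0.58, 0.256] pointing down, gripper open.
Joint ranges: [-169.43, 169.43], [-51.17, 129.36], [1.28, 143.12], [-76.62, 256.62], [0, 156.53], [-152.29, 152.29]. Speed limits (degrees/s): [136.94, 136.94, 159.86, 180, 180, 180].

### API

Orientations are given as a 3x3 rotation matrix whose columns are the frame's x, y, z axes.
In Python, from workcell import status, cams, workorder, spotter gives the robot as it stands.
- The arm moves only by the tool arm_command, never from a script. Its argument "increments" is a list of rows, each an object with "xyz": the shift along the tool's x, y, z each as a share of 0.15 m, from -1 to 1, a list of three; "dr": the turn, a rotation vector about the tool's x, y, z each as a share of pi rad, from -1 to 1, a list of three. In form: [{"xyz": [x, y, z], "dr": [ax, ay, az]}, ...]. A call has 1 to 8 rows; each row shifts and turns the commanded pose from where the row before left it, along the tool's axes as they then stand; what a row does not reach is not made up. A row lasts 1/12 s, in which the tool goes at most 41.7 mm and 7.16 degrees, less where a joint would pass 70% of its speed; a pose out of reach is approached as far as the arm can. A call with a number of a shift or a turn outside -1 to 1 is refused whole. A call with a gripper value outside its range is refused whole. "claw" is the gripper command: -1 is shut, 1 is fully open, values between are in proportion, set as the call begins (left out, the last holds). The fingers move at their own pace and stop on an object; the grip force is fixed at half the most. Time passes only in rows, so rows that do not move let the fingers close. It gives the time, the measured TCP pose, the force and the opening at its end, in the units of the state.
- status.observe(): the state, without advancing time (a new reading comes with each control period).
- cams.get_image(name): name is "side" or "top"; returns a dict with "image" (420x560x3 uint8, red, green, blue), "camera_matrix" (3x3 intrinsics, pixels), "camera_from_world" (4x4, takes a point from world to camera coordinates). Camera axes: x right, y up, looking along -z (the intrinsics and any distortion apply to the point x, -y, -z); pixel columns grow to the right and rows downward; lengths in m; the calibration is good to about 2 mm. A picture is of the moment at which its call begins. There is no depth.
- workorder.job_done(): hands the job in, once; it reports no verdict.
Trained networks look in a picture, given as the dict that the camera call returned (one of the last four; its "shot" number tells which), for a name from the list of things; names that differ only in an ending like _2 or _b are one class to them, and where a whole thing is asked for, a point or a joint stands for the part that bears it (a point fixed in the world has none). Each returns a list of dicts, best first, with "score" (0 to 1); they miss things now and then, are a little off and sometimes report something else, mostly with a low value. They report only what shows in the picture. A call takes as long as a camera call. They do not tell look-alikes from the thing itself.
- spotter.search_frame(name, picture): "location" ([x, y, z] in m, in the coordinates of the camera as it stood for that picture, good to about 4 mm: the middle of the surface that is visible of it).
- spotter.outline_of(name, picture): "mask" (420x560 bool, what is visible of it).
- spotter.pinpoint(name, picture): "location" ([x, y, z] in m, in the coordinates of the camera as it stood for that picture, good to about 4 mm: a listed point, or the origin of a listed thing).
The state is a dict: "time_s": time; "joint_pos": joint angles; "qd": joint speeds; "joint_efforts": joint torques, N m; "position": TCP position; "ee_rot": TCP orientation; "wrist_force": force on the tool from outside, world axes, zero at the start; "moment": the same for the moment, N m; "gripper_width": finger opening in m.
Only numpy, scipy, OpenCV 4.12 (cv2) and the standard library are available. Lean on these libraries where they do the work, as an engineer would, in place of code of your own. Each camera call takes 0.05 s, during which the arm holds its last target.

### The job

A tall mounting post stands on its square foot on the lay-down fixture. With the fingers, tip it over into the padded V-rest and ease it down gently instead of letting it drop, then push it along until the underside of its foot sits flush against the end stop. Only push and steady it - do not squeeze, lift or carry it - and leave everything else on the table alone.

Things in the scene. Friction and masses are not known exactly. Their poses are not given: they have to be found in the camera images.
- post: The loose part: dark steel-coloured post, 210 mm tall, 0.35 to 0.65 kg: square foot 60 x 60 x 12 mm, round column of 30 mm diameter on its middle (collar of 42 mm diameter up to 28 mm, bright rings at 135 to 147 mm and at the top). Origin: centre of the foot's underside; z up the column; x along the fixture's x within 0.06 rad. It starts upright on the fixture plate, foot 5 to 20 mm from the stop.
- post_edge (a point): Middle of the foot's bottom edge on the V-rest side (30 mm along the post's x from its origin): the edge the post pivots on when tipped, which stays down on the plate all through the job.
- post_top (a point): Centre of the column's flat top face, 210 mm along the post's z from its origin. The centre of mass is about 75 mm above the foot's underside, so the post falls by itself once leant more than about 22 degrees; tipping it needs about 1 N at the top.
- fixture: Lay-down fixture, fixed: aluminium plate 230 x 100 mm on risers, top 40 mm above the table, dark upright end stop at its -x end, green padded V-rest at its +x end. Origin: centre of its underside, on the table. x runs along its length from stop to V-rest (the way to tip the post), z up. The lying post's top end overhangs the plate's +x end: by 65 to 85 mm when just tipped, by 2 mm when home.
- stop (a point): Centre of the end stop's face, 70 mm above the table and 93 mm to the -x side of the fixture's origin; the face is flat, upright, 90 mm wide, reaches 60 mm above the plate and looks along the fixture's +x. Two low side rails (10 mm high, 74 mm apart) guide the foot from the stop to 123 mm in front of it.
- v_rest (a point): Middle of the V-rest (24 mm long along x, 188 mm from the stop's face), at the point where the axis of the lying post belongs, 70 mm above the table. Its pads slope at 45 degrees, open upwards; its edges reach about 72 mm above the table and 38 mm to each side.
- chuck_block: Bystander, fixed: dark block 150 x 150 x 50 mm with a three-jaw chuck on top, 94 mm high in all. Origin: centre of its underside.
- turntable: Bystander, fixed: dark disc of 280 mm diameter with a second chuck, 72 mm high. Origin: centre of its underside.
- start_button: Bystander, fixed: white box 70 x 110 mm with a green palm pad, 43 mm high. Origin: centre of its underside.
- ring_tray: Bystander, fixed: blue open tray 160 x 200 x 35 mm. Origin: centre of its underside.
- ring_a: Bystander, loose in the tray: steel ring, 60 mm outside, 18 mm high. Origin: centre of its underside.
- ring_b: Bystander, loose in the tray: brass ring, 52 mm outside, 24 mm high. Origin: centre of its underside.
- spacer: Bystander, loose and upright: aluminium stepped pillar, 38 mm diameter, 97 mm tall. Origin: centre of its underside.
- grease_tin: Bystander, loose and upright: yellow tin, 60 mm diameter, 75 mm tall. Origin: centre of its underside.
- screwdriver: Bystander, loose: screwdriver lying flat on the table, 190 mm long.
Not all that is in view belongs to the job. What is shaped like the post but blue or orange is not meant.

How it is judged:
By the outcome, as a careful person would: the job done as asked, in the order asked, and still so for the second after the job is handed in, with the robot touching nothing.
It also fails if it takes over 58 s, if anything falls off the work surface, if the arm or the gripper's body presses on something with over 40 N, if the wrist force passes 120 N, or if a joint passes its speed limit or range.

## Working session

There is one attempt and no reset: what is moved stays moved. The work goes in short steps, Python scripts to look and compute and a tool call to move; the robot and the scene stay as the last step left them, time stands still between calls to the robot, and variables do not carry over. Pictures are saved under pics/ and viewed, and the job is handed in when it is done.

Besides the shell and the picture viewer there is one more tool, called after "Emit:" as name(argument=value, ...) on one line, values as JSON. arm_command: Moves the arm, as the interface text tells. Its arguments: {"type":"object","properties":{"increments":{"type":"array","items":{"type":"object","properties":{"xyz":{"type":"array","items":{"type":"number","minimum":-1,"maximum":1}},"dr":{"type":"array","items":{"type":"number","minimum":-1,"maximum":1}}}}},"claw":{"type":"number"}},"required":["increments"]}

```bash
mkdir -p pics; ls; cat > h.py <<'E'
import numpy as np, cv2
from workcell import status, cams, workorder, spotter
def shot(n,fn=None):
    p=cams.get_image(n)
    if fn: cv2.imwrite('pics/'+fn+'.png',p['image'][:,:,::-1])
    return p
def w(p,loc):
    T=np.linalg.inv(p['camera_from_world']); return T[:3,:3]@np.array(loc)+T[:3,3]
def proj(p,X):
    T=np.array(p['camera_from_world']); c=T[:3,:3]@np.array(X,float)+T[:3,3]; c=np.array([c[0],-c[1],-c[2]])
    u=np.array(p['camera_matrix'])@c; return u[:2]/u[2]
E
python3 - <<'E'
from h import *
for n in('top','side'):
    p=shot(n,n+'0'); print(n,[k for k in p], np.round(p['camera_from_world'],3).tolist())
    for nm in('post','post_edge','post_top','fixture','stop','v_rest','grease_tin','spacer','chuck_block','screwdriver'):
        for r in spotter.pinpoint(nm,p)[:3]:
            X=w(p,r['location']); print(nm,round(r['score'],2),X.round(3),proj(p,X).round(0))
print(status.observe())
E
```

```text
pics
top ['image', 'camera_matrix', 'camera_from_world', 'shot'] [[-0.079, -0.997, -0.004, -0.043], [0.969, -0.078, 0.233, -0.574], [-0.233, 0.014, 0.972, -1.652], [0.0, 0.0, 0.0, 1.0]]
post 0.69 [0.646 0.221 0.001] [188. 197.]
post 0.67 [0.563 0.066 0.045] [230. 213.]
post 0.65 [0.413 0.13  0.002] [216. 257.]
post_edge 0.77 [ 0.645  0.192 -0.003] [197. 196.]
post_edge 0.69 [ 0.414  0.104 -0.002] [223. 256.]
post_edge 0.68 [0.569 0.035 0.042] [239. 210.]
post_top 0.95 [0.563 0.065 0.253] [225. 198.]
post_top 0.72 [0.579 0.017 0.   ] [245. 210.]
post_top 0.64 [0.416 0.126 0.207] [210. 248.]
fixture 0.87 [ 0.579  0.018 -0.002] [244. 210.]
stop 0.89 [0.548 0.107 0.072] [218. 216.]
stop 0.62 [0.571 0.036 0.042] [239. 210.]
v_rest 0.93 [ 0.61  -0.079  0.075] [270. 195.]
grease_tin 0.74 [ 0.754  0.222 -0.003] [187. 169.]
grease_tin 0.23 [0.65  0.328 0.003] [159. 198.]
spacer 0.5 [0.652 0.333 0.003] [158. 197.]
chuck_block 0.95 [ 0.368  0.451 -0.002] [127. 277.]
chuck_block 0.5 [0.57  0.035 0.04 ] [239. 210.]
screwdriver 0.61 [0.421 0.237 0.003] [186. 257.]
side ['image', 'camera_matrix', '
[... 1119 characters left out ...]
.58381703e-04,
        8.72604832e+01, -4.89486878e+00]), 'qd': array([-0.04252749,  0.06117748,  0.0313789 ,  0.01869643,  0.00699131,
        0.03528679]), 'joint_efforts': array([ 2.43371123e-04, -5.69343638e+01, -5.00864947e+01, -7.15584724e-05,
        1.18993339e-03, -3.60952663e-05]), 'position': array([0.15411825, 0.57988065, 0.25629332]), 'ee_rot': array([[-9.66449191e-01,  2.56857860e-01,  1.15953030e-05],
       [ 2.56857860e-01,  9.66449191e-01,  8.62959722e-06],
       [-8.98969135e-06,  1.13184120e-05, -1.00000000e+00]]), 'wrist_force': array([ 0.32040082, -0.13471836,  0.0978098 ]), 'moment': array([-0.0063864 ,  0.01212381, -0.01541556]), 'gripper_width': 0.08524482119598016}
```

View images.

View pics/top0.png

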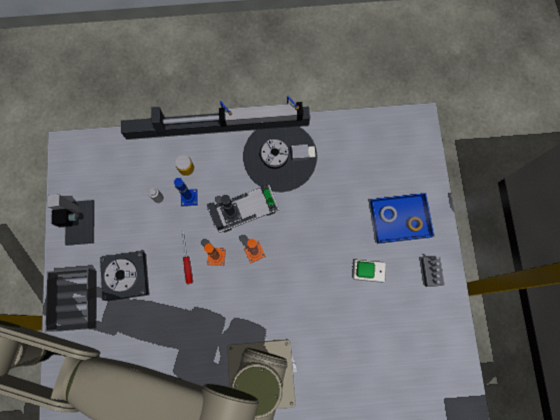

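View pics/side0.png

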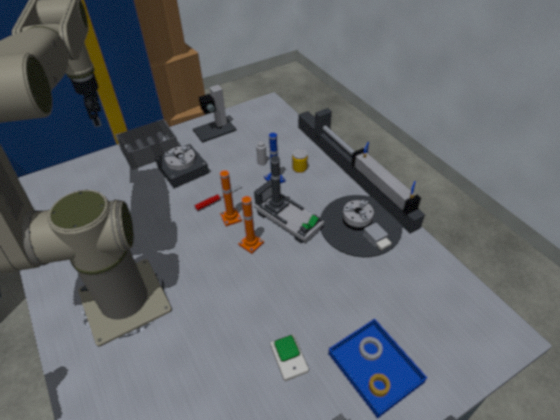

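```bash
python3 -c "
import cv2
a=cv2.imread('pics/top0.png')[140:280,160:310];b=cv2.imread('pics/side0.png')[110:270,200:370]
cv2.imwrite('pics/crop0.png',cv2.hconcat([cv2.resize(a,(400,373)),cv2.resize(b,(396,373))]))"
```

```text
(no output)
```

View pics/crop0.png

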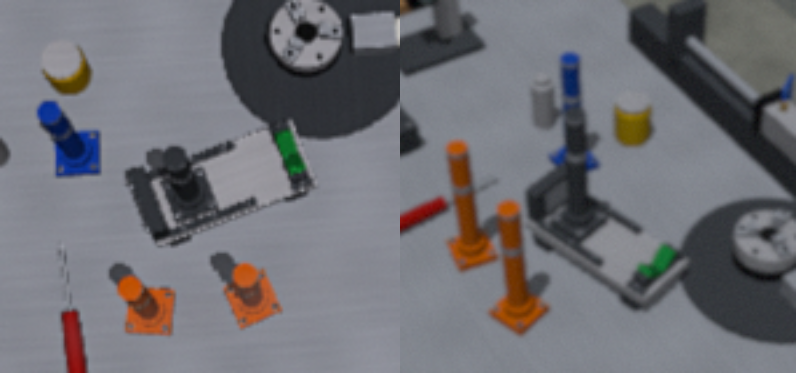

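The things shaped like the post are:

| Thing | Top image (px) | Side image (px) | Stands on |
|---|---|---|---|
| Blue | (188,190) | (274,140) | table |
| Orange | (214,252) | (230,198) | table |
| Orange | (252,248) | (247,222) | table |
| Dark steel | (228,205) | (275,180) | the fixture plate, by the stop |

The dark one is the post, and the enlarged crop confirms it. Next I'll check the turntable clearance and refine the poses.

```bash
python3 - <<'E'
from h import *
for n in('top','side'):
    p=shot(n,n+'1')
    for nm in('turntable','stop','v_rest','post_top','post','post_edge'):
        for r in spotter.pinpoint(nm,p)[:3]:
            X=w(p,r['location'])
            if nm in('post','post_edge','post_top') and abs(X[0]-.567)>.03: continue
            print(n,nm,round(r['score'],2),X.round(4))
    im=p['image'][:,:,::-1].copy()
    S=np.array([.5505,.105,0]);d=np.array([.307,-.952,0]);nn=np.array([.952,.307,0]);Z=np.array([0,0,1.])
    def line(a,b,c):
        sc=3;a=proj(p,a);b=proj(p,b);cv2.line(big,tuple(int(v) for v in (a-o)*sc),tuple(int(v) for v in (b-o)*sc),c,1)
    o=np.array([160,130]) if n=='top' else np.array([200,110])
    big=cv2.resize(im[o[1]:o[1]+190,o[0]:o[0]+230],None,fx=3,fy=3,interpolation=cv2.INTER_CUBIC)
    for l in(-.05,.05): line(S-.022*d+l*nn+.04*Z,S+.208*d+l*nn+.04*Z,(0,0,255))
    line(S+.0416*d+.04*Z,S+.0416*d+.25*Z,(0,255,255))
    line(S+.07*Z+.045*nn,S+.07*Z-.045*nn,(255,0,255))
    line(S+.07*Z,S+.282*d+.07*Z,(255,255,0))
    cv2.imwrite('pics/ov_'+n+'.png',big)
E
```

```text
top turntable 0.86 [ 0.7756 -0.1258  0.0026]
top stop 0.63 [0.5503 0.107  0.0721]
top v_rest 0.95 [ 0.6104 -0.0756  0.0703]
top v_rest 0.2 [ 0.4732 -0.5901  0.0097]
top post_top 0.95 [0.5629 0.0628 0.2525]
top post_edge 0.74 [0.5653 0.0347 0.0425]
side turntable 0.91 [ 0.7775 -0.1328  0.0016]
side stop 0.85 [0.5521 0.1052 0.0675]
side v_rest 0.95 [ 0.6067 -0.0758  0.0665]
side post_top 0.79 [0.5637 0.0635 0.2516]
side post 0.83 [0.5649 0.0606 0.0336]
side post 0.69 [0.5697 0.0361 0.0356]
```

View pics/ov_top.png

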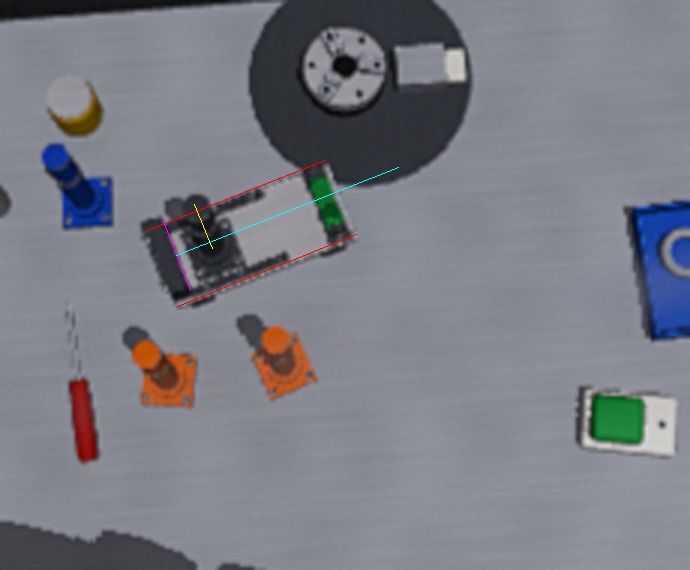

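View pics/ov_side.png

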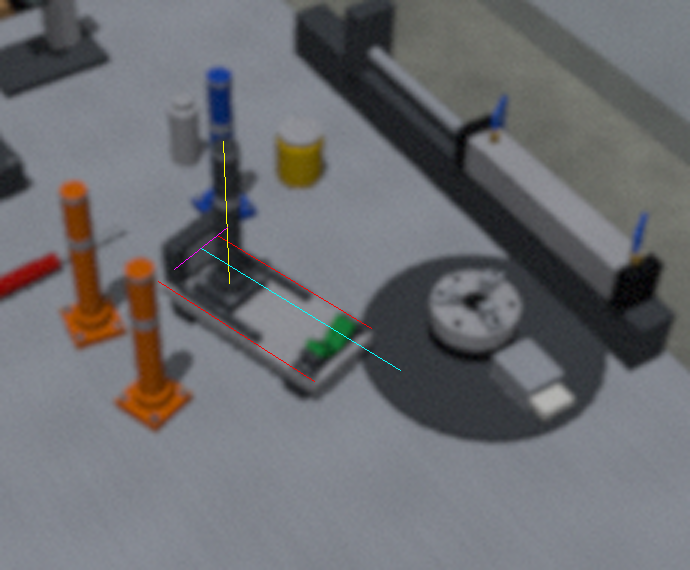

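```bash
python3 - <<'E'
import numpy as np
from scipy.spatial.transform import Rotation as R
d=np.array([.3013,-.9535,0]);n=np.array([.9535,.3013,0]);Z=np.array([0,0,1.])
C=R.from_euler('z',90,degrees=True)
for q1,phi in((6.5,100),(-15,100),(-25,120)):
  for th in(0,40,60,75,90):
    for sg in(-1,1):
      t=np.radians(th); z=-d*np.sin(t)-Z*np.cos(t); y=sg*(d*np.cos(t)-Z*np.sin(t)); x=np.cross(y,z)
      T=R.from_matrix(np.c_[x,y,z])
      A=(R.from_euler('z',q1,degrees=True)*R.from_euler('y',phi,degrees=True)).inv()*T*C.inv()
      print(q1,phi,th,sg,A.as_euler('ZYZ',degrees=True).round(0))
E
```

```text
6.5 100 0 -1 [  -0.   80. -101.]
6.5 100 0 1 [-0. 80. 79.]
6.5 100 40 -1 [  39.   89. -105.]
6.5 100 40 1 [39. 89. 75.]
6.5 100 60 -1 [  58.   94. -104.]
6.5 100 60 1 [58. 94. 76.]
6.5 100 75 -1 [  73.   98. -103.]
6.5 100 75 1 [73. 98. 77.]
6.5 100 90 -1 [  88.  101. -100.]
6.5 100 90 1 [ 88. 101.  80.]
-15 100 0 -1 [  -0.   80. -123.]
-15 100 0 1 [ 0. 80. 57.]
-15 100 40 -1 [  34.  102. -122.]
-15 100 40 1 [ 34. 102.  58.]
-15 100 60 -1 [  52.  112. -117.]
-15 100 60 1 [ 52. 112.  63.]
-15 100 75 -1 [  67.  118. -110.]
-15 100 75 1 [ 67. 118.  70.]
-15 100 90 -1 [  84.  122. -102.]
-15 100 90 1 [ 84. 122.  78.]
-25 120 0 -1 [   0.   60. -133.]
-25 120 0 1 [ 0. 60. 47.]
-25 120 40 -1 [  28.   90. -140.]
-25 120 40 1 [28. 90. 40.]
-25 120 60 -1 [  41.  105. -139.]
-25 120 60 1 [ 41. 105.  41.]
-25 120 75 -1 [  52.  116. -135.]
-25 120 75 1 [ 52. 116.  45.]
-25 120 90 -1 [  65.  126. -128.]
-25 120 90 1 [ 65. 126.  52.]
```

```bash
cat >> h.py <<'E'
from scipy.spatial.transform import Rotation as Rt
def plan(p0,R0,p1,R1,N):
    """rows linear, slerp; print rounded rows in tool axes (shift then turn)"""
    rv=Rt.from_matrix(R0.T@R1).as_rotvec(); out=[]; p=np.array(p0,float); R=np.array(R0)
    for i in range(N):
        s=R.T@(np.array(p1)-p)/(N-i)/0.15; s=s.round(3)
        r=(Rt.from_matrix(R.T@R1).as_rotvec()/(N-i)/np.pi).round(4)
        out.append({"xyz":s.tolist(),"dr":r.tolist()}); p=p+R@s*.15; R=R@Rt.from_rotvec(r*np.pi).as_matrix()
    import json
    for i in range(0,N,8): print(json.dumps(out[i:i+8]))
D=np.array([.3013,-.9535,0]);Nn=np.array([.9535,.3013,0]);Z=np.array([0,0,1.])
def Rtilt(th):
    t=np.radians(th); z=-D*np.sin(t)-Z*np.cos(t); y=D*np.cos(t)-Z*np.sin(t); return np.c_[np.cross(y,z),y,z]
def st():
    s=status.observe(); R=s['ee_rot']
    print('t',round(s['time_s'],2),'p',s['position'].round(4),'q',s['joint_pos'].round(1),'F',s['wrist_force'].round(2),'w',round(s['gripper_width'],4))
    return s
E
python3 - <<'E'
from h import *
s=st()
p0=s['position']+[0,0,.12]
# rotate the +147.6 way about tool z: go through mid
plan(p0,s['ee_rot'],(p0+[.5635,.0645,.376])/2,s['ee_rot']@Rt.from_euler('z',74,degrees=True).as_matrix(),12)
plan((p0+[.5635,.0645,.376])/2,s['ee_rot']@Rt.from_euler('z',74,degrees=True).as_matrix(),[.5635,.0645,.376],Rtilt(0),12)
E
```

```text
t 1.8 p [0.1541 0.5799 0.2563] q [70.2  7.5 85.3  0.  87.3 -4.9] F [-0.37 -0.32  0.86] w 0.0857
[{"xyz": [-0.147, -0.109, 0.0], "dr": [0.0, 0.0, 0.0343]}, {"xyz": [-0.158, -0.093, 0.0], "dr": [0.0, 0.0, 0.0343]}, {"xyz": [-0.167, -0.075, 0.0], "dr": [0.0, 0.0, 0.0343]}, {"xyz": [-0.174, -0.057, 0.0], "dr": [0.0, 0.0, 0.0342]}, {"xyz": [-0.179, -0.038, 0.0], "dr": [0.0, 0.0, 0.0343]}, {"xyz": [-0.182, -0.019, 0.0], "dr": [0.0, 0.0, 0.0342]}, {"xyz": [-0.183, 0.001, 0.0], "dr": [0.0, 0.0, 0.0343]}, {"xyz": [-0.181, 0.021, 0.0], "dr": [0.0, 0.0, 0.0342]}]
[{"xyz": [-0.178, 0.04, 0.0], "dr": [0.0, 0.0, 0.0343]}, {"xyz": [-0.173, 0.059, 0.0], "dr": [0.0, 0.0, 0.0342]}, {"xyz": [-0.165, 0.077, 0.0], "dr": [0.0, 0.0, 0.0343]}, {"xyz": [-0.157, 0.095, 0.001], "dr": [0.0, -0.0, 0.0342]}]
[{"xyz": [-0.145, 0.111, 0.0], "dr": [0.0, 0.0, 0.0341]}, {"xyz": [-0.133, 0.126, 0.0], "dr": [0.0, 0.0, 0.0341]}, {"xyz": [-0.118, 0.139, 0.0], "dr": [0.0, 0.0, 0.0341]}, {"xyz": [-0.103, 0.151, 0.0], "dr": [0.0, 0.0, 0.0341]}, {"xyz": [-0.086, 0.161, 0.0], "dr": [0.0, 0.0, 0.034]}, {"xyz": [-0.068, 0.17, 0.0], "dr": [0.0, 0.0, 0.0341]}, {"xyz": [-0.05, 0.176, 0.0], "dr": [0.0, 0.0, 0.034]}, {"xyz": [-0.031, 0.18, 0.0], "dr": [0.0, 0.0, 0.0341]}]
[{"xyz": [-0.012, 0.183, 0.0], "dr": [0.0, 0.0, 0.034]}, {"xyz": [0.008, 0.183, 0.0], "dr": [0.0, 0.0, 0.0341]}, {"xyz": [0.028, 0.181, 0.0], "dr": [0.0, 0.0, 0.034]}, {"xyz": [0.046, 0.176, 0.001], "dr": [0.0, 0.0, 0.0341]}]
```

Emit:
arm_command(increments=[{"xyz": [0,0,-0.2]},{"xyz": [0,0,-0.2]},{"xyz": [0,0,-0.2]},{"xyz": [0,0,-0.2]}], claw=0.4)

```text
$.increments[0]: bad value
```

Emit:
arm_command(increments=[{"xyz": [0,0,-0.2],"dr": [0,0,0]},{"xyz": [0,0,-0.2],"dr": [0,0,0]},{"xyz": [0,0,-0.2],"dr": [0,0,0]},{"xyz": [0,0,-0.2],"dr": [0,0,0]}], claw=0.4)

```text
time_s: 2.13
position: [0.154, 0.5796, 0.3775]
ee_rot: [[-0.966, 0.257, -0.0], [0.257, 0.966, -0.0], [0.0, -0.0, -1.0]]
wrist_force: [0.4, 0.3, 0.3]
gripper_width: 0.0599
```

Emit:
arm_command(increments=[{"xyz": [-0.147,-0.109,0.0],"dr": [0.0,0.0,0.0343]},{"xyz": [-0.158,-0.093,0.0],"dr": [0.0,0.0,0.0343]},{"xyz": [-0.167,-0.075,0.0],"dr": [0.0,0.0,0.0343]},{"xyz": [-0.174,-0.057,0.0],"dr": [0.0,0.0,0.0342]},{"xyz": [-0.179,-0.038,0.0],"dr": [0.0,0.0,0.0343]},{"xyz": [-0.182,-0.019,0.0],"dr": [0.0,0.0,0.0342]},{"xyz": [-0.183,0.001,0.0],"dr": [0.0,0.0,0.0343]},{"xyz": [-0.181,0.021,0.0],"dr": [0.0,0.0,0.0342]}])

```text
time_s: 2.8
position: [0.2913, 0.4069, 0.3764]
ee_rot: [[-0.43, 0.903, 0.0], [0.903, 0.43, 0.0], [0.0, 0.0, -1.0]]
wrist_force: [-0.7, 0.4, -1.6]
gripper_width: 0.0598
```

Emit:
arm_command(increments=[{"xyz": [-0.178,0.04,0.0],"dr": [0.0,0.0,0.0343]},{"xyz": [-0.173,0.059,0.0],"dr": [0.0,0.0,0.0342]},{"xyz": [-0.165,0.077,0.0],"dr": [0.0,0.0,0.0343]},{"xyz": [-0.157,0.095,0.001],"dr": [0.0,0.0,0.0342]}])

```text
time_s: 3.13
position: [0.3595, 0.321, 0.3764]
ee_rot: [[-0.014, 1.0, 0.0], [1.0, 0.014, 0.0], [0.0, 0.0, -1.0]]
wrist_force: [0.5, 0.8, 0.4]
gripper_width: 0.0599
```

```bash
python3 - <<'E'
from h import *
s=st(); plan(s['position'],s['ee_rot'],[.5635,.0645,.36],Rtilt(0),12)
E
```

```text
t 3.13 p [0.3595 0.321  0.3764] q [ 35.7 -12.   91.8   0.  100.1  34.9] F [0.53 0.82 0.42] w 0.0599
[{"xyz": [-0.144, 0.111, 0.009], "dr": [0.0, -0.0, 0.0339]}, {"xyz": [-0.131, 0.126, 0.009], "dr": [0.0, -0.0, 0.0339]}, {"xyz": [-0.117, 0.139, 0.009], "dr": [0.0, -0.0, 0.0339]}, {"xyz": [-0.102, 0.151, 0.009], "dr": [0.0, -0.0, 0.0339]}, {"xyz": [-0.085, 0.161, 0.009], "dr": [0.0, -0.0, 0.0339]}, {"xyz": [-0.068, 0.169, 0.009], "dr": [-0.0, -0.0, 0.0339]}, {"xyz": [-0.049, 0.175, 0.009], "dr": [-0.0, -0.0, 0.034]}, {"xyz": [-0.03, 0.18, 0.009], "dr": [-0.0, -0.0, 0.0339]}]
[{"xyz": [-0.011, 0.182, 0.009], "dr": [-0.0, -0.0, 0.034]}, {"xyz": [0.008, 0.182, 0.009], "dr": [-0.0, -0.0001, 0.0339]}, {"xyz": [0.028, 0.18, 0.01], "dr": [-0.0, -0.0, 0.034]}, {"xyz": [0.046, 0.177, 0.009], "dr": [-0.0, -0.0001, 0.0339]}]
```

Emit:
arm_command(increments=[{"xyz": [-0.144,0.111,0.009],"dr": [0,0,0.0339]},{"xyz": [-0.131,0.126,0.009],"dr": [0,0,0.0339]},{"xyz": [-0.117,0.139,0.009],"dr": [0,0,0.0339]},{"xyz": [-0.102,0.151,0.009],"dr": [0,0,0.0339]},{"xyz": [-0.085,0.161,0.009],"dr": [0,0,0.0339]},{"xyz": [-0.068,0.169,0.009],"dr": [0,0,0.0339]},{"xyz": [-0.049,0.175,0.009],"dr": [0,0,0.034]},{"xyz": [-0.03,0.18,0.009],"dr": [0,0,0.0339]}])

```text
time_s: 3.8
position: [0.4965, 0.1508, 0.3654]
ee_rot: [[0.743, 0.669, 0.0], [0.669, -0.743, 0.0], [0.0, 0.0, -1.0]]
wrist_force: [0.6, 0.9, 0.0]
gripper_width: 0.0595
```

Emit:
arm_command(increments=[{"xyz": [-0.011,0.182,0.009],"dr": [0,0,0.034]},{"xyz": [0.008,0.182,0.009],"dr": [0,0,0.0339]},{"xyz": [0.028,0.18,0.01],"dr": [0,0,0.034]},{"xyz": [0.046,0.177,0.009],"dr": [0,0,0.0339]},{"xyz": [0,0,0],"dr": [0,0,0]}])

```text
time_s: 4.22
position: [0.566, 0.0628, 0.3586]
ee_rot: [[0.955, 0.297, -0.001], [0.297, -0.955, -0.002], [-0.001, 0.001, -1.0]]
wrist_force: [0.8, 0.7, -0.5]
gripper_width: 0.06
```

```bash
cat >> h.py <<'E'
def view(fn,o={'top':(170,130),'side':(190,90)},wh=(180,180),sc=2.2):
    ims=[]
    for n in('top','side'):
        p=cams.get_image(n); x,y=o[n]; ims.append(cv2.resize(p['image'][y:y+wh[1],x:x+wh[0],::-1],None,fx=sc,fy=sc,interpolation=cv2.INTER_CUBIC))
    cv2.imwrite('pics/'+fn+'.png',cv2.hconcat(ims))
E
python3 - <<'E'
from h import *
s=st(); view('above'); print(Rt.from_matrix(s['ee_rot'].T@Rtilt(0)).as_rotvec(degrees=True))
E
```

```text
t 4.22 p [0.566  0.0628 0.3586] q [ 1.2  1.7 80.8 -0.1 97.6 74. ] F [ 0.8   0.66 -0.47] w 0.06
[ 0.07998659  0.06784105 -0.27369464]
```

View pics/above.png

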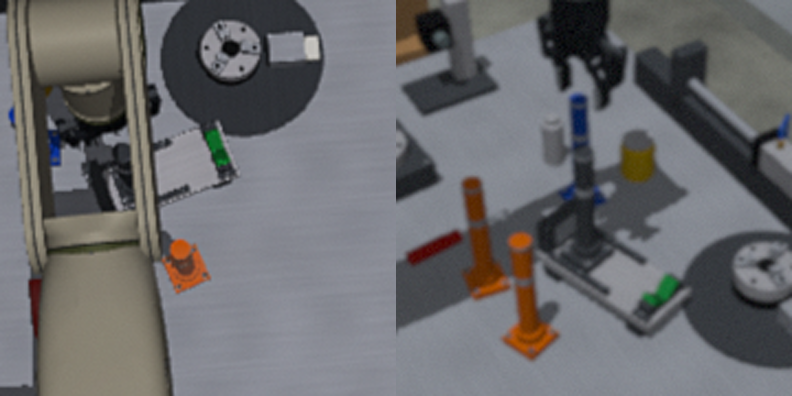

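Emit:
arm_command(increments=[{"xyz": [-0.013,-0.014,0.05],"dr": [0,0,-0.0015]},{"xyz": [0,0,0.09],"dr": [0,0,0]},{"xyz": [0,0,0.09],"dr": [0,0,0]},{"xyz": [0,0,0.09],"dr": [0,0,0]},{"xyz": [0,0,0.09],"dr": [0,0,0]},{"xyz": [0,0,0.09],"dr": [0,0,0]},{"xyz": [0,0,0.09],"dr": [0,0,0]},{"xyz": [0,0,0],"dr": [0,0,0]}])

```text
time_s: 4.98
position: [0.56, 0.068, 0.2668]
ee_rot: [[0.95, 0.311, -0.006], [0.311, -0.95, -0.0], [-0.006, -0.002, -1.0]]
wrist_force: [0.0, 0.9, -0.8]
gripper_width: 0.0599
```

```bash
python3 - <<'E'
from h import *
s=st(); view('desc',o={'top':(170,130),'side':(220,90)},wh=(120,120),sc=3.3)
E
```

```text
t 4.98 p [0.56   0.068  0.2668] q [ 1.7  2.  90.   0.  88.4 73.6] F [ 0.01  0.87 -0.83] w 0.0599
```

View pics/desc.png

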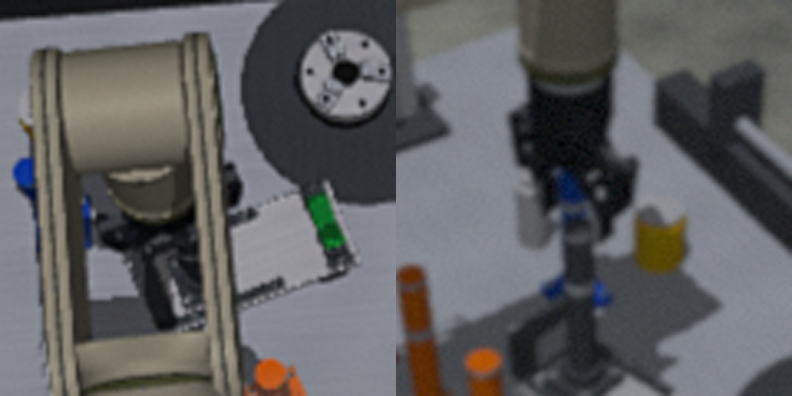

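Emit:
arm_command(increments=[{"xyz": [0,0,0],"dr": [0,0,0]},{"xyz": [0,0,0],"dr": [0,0,0]}])

```text
time_s: 5.25
position: [0.5624, 0.068, 0.2725]
ee_rot: [[0.95, 0.311, 0.002], [0.311, -0.95, 0.0], [0.002, 0.001, -1.0]]
wrist_force: [0.0, -0.8, 0.6]
gripper_width: 0.0598
```

```bash
python3 - <<'E'
from h import *
s=st(); T=np.array([.563,.0642,.245]); print('delta tool units',((s['ee_rot'].T@(T-s['position']))/.15).round(3), Rt.from_matrix(s['ee_rot'].T@Rtilt(0)).as_rotvec()/np.pi)
p=shot('side')
for r in spotter.pinpoint('post_top',p)[:3]: print(r['score'],w(p,r['location']).round(4))
im=cv2.resize(p['image'][110:200,230:330,::-1],None,fx=6,fy=6,interpolation=cv2.INTER_CUBIC)
for yy in(-.03,.03,-.0445,.0445):
    for zz in(0,.025): 
        u=proj(p,s['position']+s['ee_rot']@[0,yy,zz]); cv2.circle(im,tuple(int(v) for v in (u-[230,110])*6),3,(0,0,255),-1)
cv2.imwrite('pics/d2.png',im)
E
```

```text
t 5.25 p [0.5624 0.068  0.2725] q [ 1.7  1.8 89.5 -0.  88.5 73.6] F [ 0.02 -0.78  0.55] w 0.0598
delta tool units [-0.004  0.025  0.184] [ 0.00018553 -0.00060593  0.00317015]
0.86 [0.4158 0.1319 0.209 ]
0.77 [0.563  0.0654 0.251 ]
0.67 [ 0.4206 -0.0137  0.213 ]
```

View pics/d2.png

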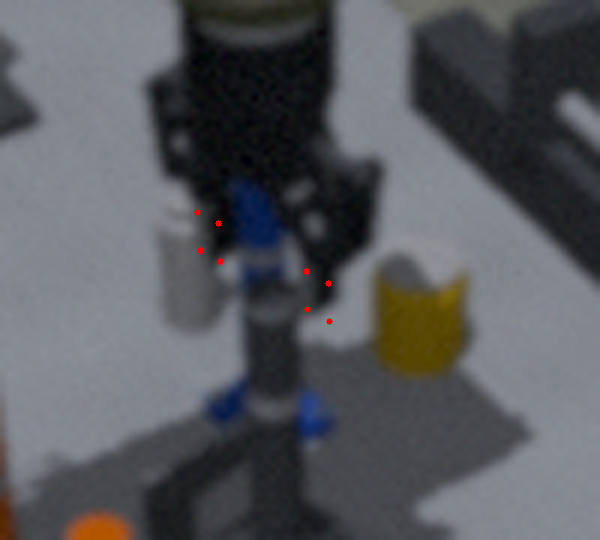

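Emit:
arm_command(increments=[{"xyz": [0,0.025,0],"dr": [0,0,0.003]},{"xyz": [0,0,0.06],"dr": [0,0,0]},{"xyz": [0,0,0.06],"dr": [0,0,0]},{"xyz": [0,0,0.06],"dr": [0,0,0]},{"xyz": [0,0,0],"dr": [0,0,0]},{"xyz": [0,0,0],"dr": [0,0,0]}])

```text
time_s: 5.85
position: [0.5621, 0.0645, 0.2427]
ee_rot: [[0.953, 0.302, -0.003], [0.302, -0.953, -0.0], [-0.003, -0.001, -1.0]]
wrist_force: [0.8, -0.2, -0.0]
gripper_width: 0.0597
```

Emit:
arm_command(increments=[{"xyz": [0,0,0],"dr": [0,0,0]},{"xyz": [0,0,0],"dr": [0,0,0]},{"xyz": [0,0,0],"dr": [0,0,0]}], claw=0.05)

```text
time_s: 6.1
position: [0.5632, 0.0645, 0.2449]
ee_rot: [[0.953, 0.302, 0.001], [0.302, -0.953, 0.0], [0.001, 0.0, -1.0]]
wrist_force: [-0.3, -0.9, 0.5]
gripper_width: 0.045
```

```bash
python3 - <<'E'
from h import *
s=st(); T=np.array([.563,.0645,.245]); print('delta tool units',((s['ee_rot'].T@(T-s['position']))/.15).round(3), Rt.from_matrix(s['ee_rot'].T@Rtilt(0)).as_rotvec()/np.pi)
p=shot('side')
for r in spotter.pinpoint('post_top',p)[:3]: print(r['score'],w(p,r['location']).round(4))
im=cv2.resize(p['image'][110:200,230:330,::-1],None,fx=6,fy=6,interpolation=cv2.INTER_CUBIC)
cv2.imwrite('pics/d3.png',im)
E
```

```text
t 6.1 p [0.5632 0.0645 0.2449] q [ 1.4  2.6 91.6  0.  85.7 73.8] F [-0.33 -0.88  0.55] w 0.045
delta tool units [-0.001 -0.    -0.001] [ 7.77813424e-05 -2.80947249e-04  2.09983230e-04]
0.92 [ 0.4221 -0.0129  0.2109]
0.88 [0.5632 0.0638 0.2498]
0.88 [0.4151 0.1293 0.2101]
```

View pics/d3.png

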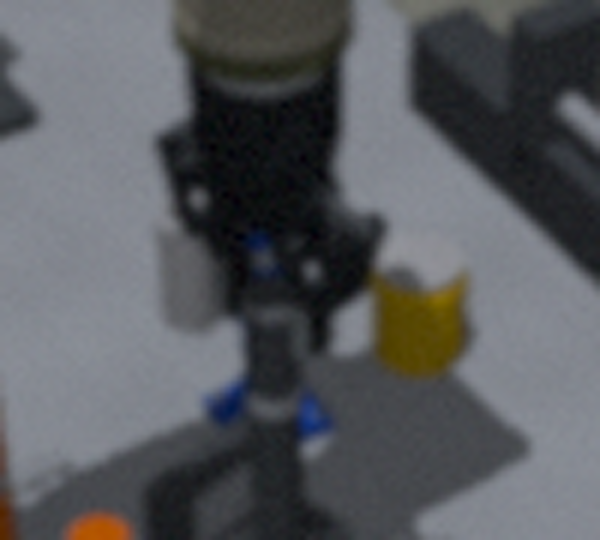

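Emit:
arm_command(increments=[{"xyz": [0,0.017,0],"dr": [0,0,0]},{"xyz": [0,0.017,0],"dr": [0,0,0]},{"xyz": [0,0.036,-0.005],"dr": [0.0083,0,0]},{"xyz": [0,0.036,-0.005],"dr": [0.0083,0,0]},{"xyz": [0,0.036,-0.005],"dr": [0.0083,0,0]},{"xyz": [0,0.036,-0.005],"dr": [0.0083,0,0]},{"xyz": [0,0.036,-0.005],"dr": [0.0083,0,0]},{"xyz": [0,0.036,-0.005],"dr": [0.0083,0,0]}], claw=-0.05)

```text
time_s: 6.87
position: [0.5745, 0.0278, 0.2467]
ee_rot: [[0.953, 0.298, -0.048], [0.302, -0.941, 0.151], [0.0, -0.158, -0.987]]
wrist_force: [0.4, 0.6, -0.8]
gripper_width: 0.0405
```

```bash
cat >> h.py <<'E'
def chk(fn):
    s=st(); z=s['ee_rot'][:,2]; print('tilt',np.degrees(np.arctan2(-z@D,-z[2])).round(1))
    S0=np.array([.5512,.1056,0]); 
    P=s['position']-S0; print('tcp along,lat,z',(P@D).round(4),(P@Nn).round(4),P[2].round(4))
    view(fn,o={'top':(170,130),'side':(220,110)},wh=(130,130),sc=3)
    p=cams.get_image('side')
    for nm in('post_top','post_edge'):
      for r in spotter.pinpoint(nm,p)[:4]:
        X=w(p,r['location']); V=X-S0
        if abs(V@Nn)<.05: print(nm,round(r['score'],2),'along,lat,z',(V@D).round(3),(V@Nn).round(3),X[2].round(3))
E
python3 -c "
from h import *
chk('t1')"
```

```text
t 6.87 p [0.5745 0.0278 0.2467] q [-7.2  6.5 87.8  8.3 89.6 64.9] F [ 0.35  0.59 -0.81] w 0.0405
tilt 9.1
tcp along,lat,z 0.0812 -0.0012 0.2467
post_top 0.64 along,lat,z 0.076 -0.002 0.255
post_edge 0.95 along,lat,z 0.07 -0.003 0.038
```

View pics/t1.png

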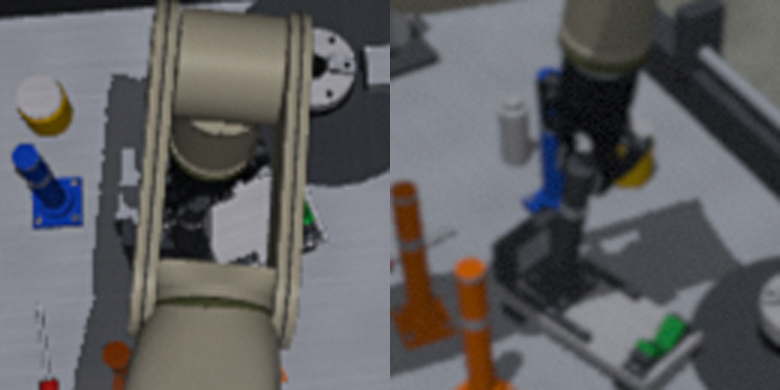

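Emit:
arm_command(increments=[{"xyz": [0,0.036,-0.005],"dr": [0.0083,0,0]},{"xyz": [0,0.036,-0.005],"dr": [0.0083,0,0]},{"xyz": [0,0.036,-0.005],"dr": [0.0083,0,0]},{"xyz": [0,0.036,-0.005],"dr": [0.0083,0,0]},{"xyz": [0,0.036,-0.005],"dr": [0.0083,0,0]},{"xyz": [0,0.024,-0.0035],"dr": [0.0056,0,0]},{"xyz": [0,0.024,-0.0035],"dr": [0.0056,0,0]},{"xyz": [0,0.024,-0.0035],"dr": [0.0056,0,0]}])

```text
time_s: 7.78
position: [0.5859, -0.0083, 0.2428]
ee_rot: [[0.954, 0.284, -0.101], [0.301, -0.898, 0.319], [-0.0, -0.335, -0.942]]
wrist_force: [-0.8, -0.2, -0.4]
gripper_width: 0.0404
```

Emit:
arm_command(increments=[{"xyz": [0,0.018,-0.0026],"dr": [0.0042,0,0]},{"xyz": [0,0.018,-0.0026],"dr": [0.0042,0,0]},{"xyz": [0,0.018,-0.0026],"dr": [0.0042,0,0]},{"xyz": [0,0.018,-0.0026],"dr": [0.0042,0,0]},{"xyz": [0,0.018,-0.0026],"dr": [0.0042,0,0]},{"xyz": [0,0.018,-0.0026],"dr": [0.0042,0,0]},{"xyz": [0,0.018,-0.0026],"dr": [0.0042,0,0]},{"xyz": [0,0.018,-0.0026],"dr": [0.0042,0,0]}])

```text
time_s: 8.45
position: [0.5922, -0.0281, 0.2377]
ee_rot: [[0.953, 0.272, -0.13], [0.302, -0.86, 0.412], [0.0, -0.432, -0.902]]
wrist_force: [-0.6, 0.1, -0.7]
gripper_width: 0.0406
```

```bash
python3 -c "
from h import *
chk('t2')"
```

```text
t 8.45 p [ 0.5922 -0.0281  0.2377] q [-19.2  17.9  78.7  20.5  98.8  53.6] F [-0.56  0.13 -0.75] w 0.0406
tilt 25.6
tcp along,lat,z 0.1398 -0.0012 0.2377
post_top 0.94 along,lat,z 0.148 -0.006 0.244
post_edge 0.55 along,lat,z 0.074 -0.005 0.037
```

View pics/t2.png

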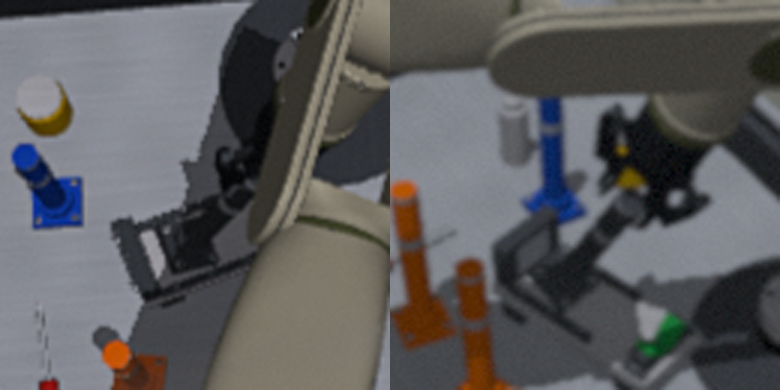

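Emit:
arm_command(increments=[{"xyz": [0,0.036,-0.005],"dr": [0.0083,0,0]},{"xyz": [0,0.036,-0.005],"dr": [0.0083,0,0]},{"xyz": [0,0.036,-0.005],"dr": [0.0083,0,0]},{"xyz": [0,0.036,-0.005],"dr": [0.0083,0,0]},{"xyz": [0,0.036,-0.005],"dr": [0.0083,0,0]},{"xyz": [0,0.036,-0.005],"dr": [0.0083,0,0]},{"xyz": [0,0.036,-0.005],"dr": [0.0083,0,0]},{"xyz": [0,0.036,-0.005],"dr": [0.0083,0,0]}])

```text
time_s: 9.37
position: [0.6043, -0.0669, 0.2202]
ee_rot: [[0.954, 0.238, -0.184], [0.301, -0.755, 0.582], [-0.0, -0.611, -0.792]]
wrist_force: [0.1, -0.2, -0.6]
gripper_width: 0.0405
```

```bash
python3 -c "
from h import *
chk('t3')"
```

```text
t 9.37 p [ 0.6043 -0.0669  0.2202] q [-25.7  29.2  70.2  27.6 106.5  48.5] F [ 0.1  -0.25 -0.6 ] w 0.0405
tilt 37.6
tcp along,lat,z 0.1805 -0.0014 0.2202
post_top 0.78 along,lat,z 0.186 -0.004 0.219
post_top 0.34 along,lat,z 0.094 -0.007 0.005
post_edge 0.6 along,lat,z 0.074 -0.005 0.035
post_edge 0.27 along,lat,z -0.0 -0.002 0.067
```

View pics/t3.png

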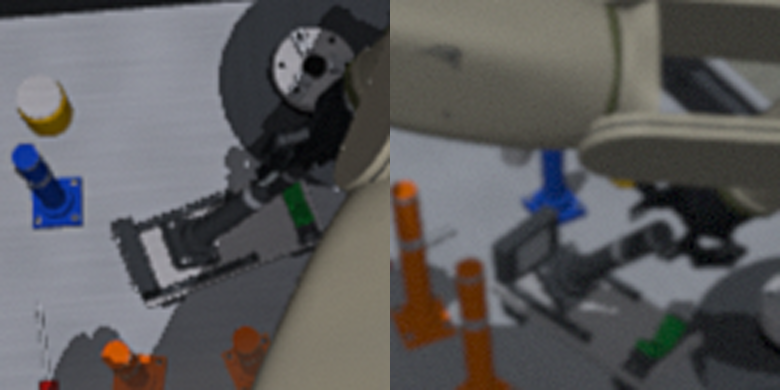

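Emit:
arm_command(increments=[{"xyz": [0,0.036,-0.005],"dr": [0.0083,0,0]},{"xyz": [0,0.036,-0.005],"dr": [0.0083,0,0]},{"xyz": [0,0.036,-0.005],"dr": [0.0083,0,0]},{"xyz": [0,0.036,-0.005],"dr": [0.0083,0,0]},{"xyz": [0,0.036,-0.005],"dr": [0.0083,0,0]},{"xyz": [0,0.036,-0.005],"dr": [0.0083,0,0]},{"xyz": [0,0.036,-0.005],"dr": [0.0083,0,0]},{"xyz": [0,0.036,-0.005],"dr": [0.0083,0,0]}])

```text
time_s: 10.28
position: [0.6153, -0.0999, 0.1965]
ee_rot: [[0.953, 0.197, -0.229], [0.303, -0.62, 0.724], [0.001, -0.759, -0.651]]
wrist_force: [1.1, -0.1, -0.3]
gripper_width: 0.0406
```

```bash
python3 -c "
from h import *
chk('t4')"
```

```text
t 10.28 p [ 0.6153 -0.0999  0.1965] q [-30.3  41.6  60.6  34.  114.5  46. ] F [ 1.13 -0.07 -0.33] w 0.0406
tilt 49.4
tcp along,lat,z 0.2152 -0.0008 0.1965
post_top 0.57 along,lat,z 0.221 -0.003 0.195
post_edge 0.57 along,lat,z 0.071 -0.003 0.037
```

View pics/t4.png

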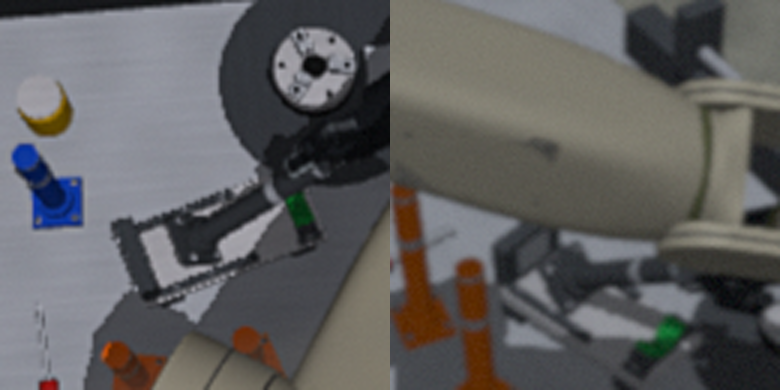

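Emit:
arm_command(increments=[{"xyz": [0,0.036,-0.013],"dr": [0.0083,0,0]},{"xyz": [0,0.036,-0.013],"dr": [0.0083,0,0]},{"xyz": [0,0.036,-0.013],"dr": [0.0083,0,0]},{"xyz": [0,0.036,-0.013],"dr": [0.0083,0,0]},{"xyz": [0,0.036,-0.013],"dr": [0.0083,0,0]},{"xyz": [0,0.036,-0.013],"dr": [0.0083,0,0]},{"xyz": [0,0.036,-0.013],"dr": [0.0083,0,0]},{"xyz": [0,0.036,-0.013],"dr": [0.0083,0,0]}])

```text
time_s: 11.2
position: [0.6268, -0.1357, 0.1708]
ee_rot: [[0.953, 0.146, -0.265], [0.303, -0.457, 0.836], [0.001, -0.877, -0.48]]
wrist_force: [0.2, 0.4, -1.9]
gripper_width: 0.0404
```

```bash
python3 -c "
from h import *
chk('t5')"
```

```text
t 11.2 p [ 0.6268 -0.1357  0.1708] q [-33.9  56.   47.6  41.  123.6  46.5] F [ 0.15  0.44 -1.9 ] w 0.0404
tilt 61.3
tcp along,lat,z 0.2529 -0.0006 0.1708
post_top 0.42 along,lat,z 0.094 -0.003 0.002
post_edge 0.64 along,lat,z 0.19 -0.001 0.067
```

View pics/t5.png

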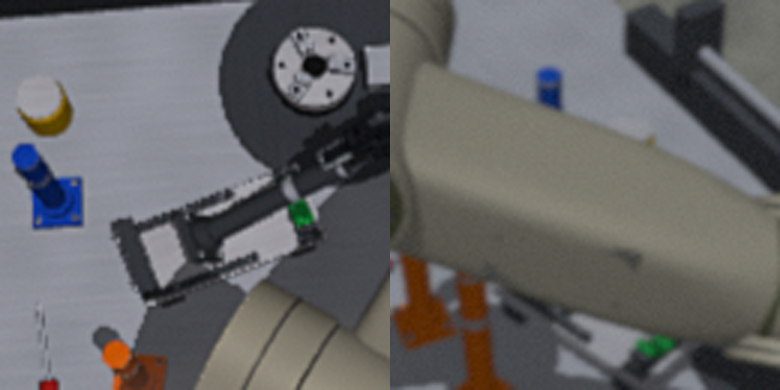

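```bash
python3 - <<'E'
from h import *
o0=np.array([[300,170]]),
out=[]
for n,f,o in(('side','side1',(305,180)),('top','top1',(230,110))):
    p=cams.get_image(n); im=cv2.imread('pics/%s.png'%f); sc=4
    big=cv2.resize(im[o[1]:o[1]+95,o[0]:o[0]+100],None,fx=sc,fy=sc,interpolation=cv2.INTER_CUBIC)
    for h,c in((0,(255,0,0)),(.02,(0,255,0)),(.04,(0,0,255))):
        pts=[(proj(p,[.7765+.14*np.cos(a),-.1295+.14*np.sin(a),h])-o)*sc for a in np.linspace(0,6.283,90)]
        cv2.polylines(big,[np.int32(pts)],True,c,1)
    out.append(big)
cv2.imwrite('pics/disc.png',cv2.hconcat(out))
E
```

```text
(no output)
```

View pics/disc.png

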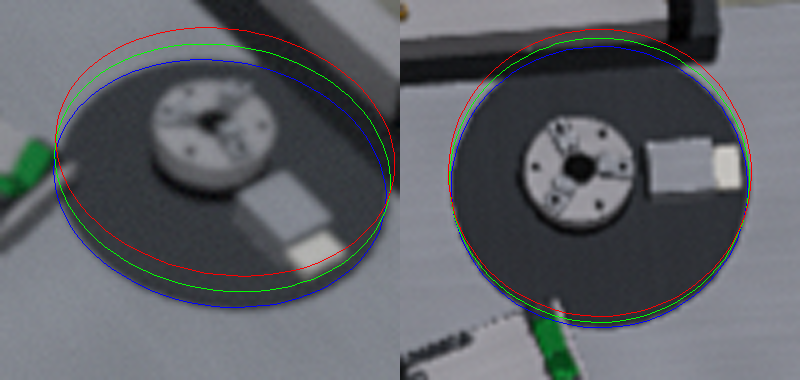

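```bash
cat > low.py <<'E'
from h import *
S0=np.array([.5512,.1056,0])
def tcp(th,tt,bb=-.0113,cc=.023,P=(.072,.040)):
    t=np.radians(th);u=np.radians(tt)
    L=np.array([P[0]-.015*np.cos(t)+.21*np.sin(t),P[1]+.015*np.sin(t)+.21*np.cos(t)])
    b=np.array([np.sin(u),np.cos(u)]);c=np.array([np.cos(u),-np.sin(u)])
    q=L-bb*b-cc*c; return S0+q[0]*D+q[1]*Z-.0006*Nn
E
python3 - <<'E'
from low import *
s=st(); p,R=s['position'],s['ee_rot']
print('check now', tcp(63.2,61.3,cc=.0202), p)
import json
N=24; rows=[]
for i in range(N):
    f=(i+1)/N; th=63.2+(88-63.2)*f; tt=61.3+4.7*f; cc=.0202+min(1,(i+1)/4)*.0028
    T=tcp(th,tt,cc=cc); R1=Rtilt(tt)
    sft=(R.T@(T-p)/.15).round(3); r=(Rt.from_matrix(R.T@R1).as_rotvec()/np.pi).round(4)
    rows.append({"xyz":sft.tolist(),"dr":r.tolist()}); p=p+R@sft*.15; R=R@Rt.from_rotvec(r*np.pi).as_matrix()
for i in range(0,N,8): print(json.dumps(rows[i:i+8]))
print(p)
E
```

```text
t 11.55 p [ 0.6267 -0.1356  0.171 ] q [-33.9  55.9  47.7  41.  123.6  46.5] F [-0.06  1.07 -1.75] w 0.041
check now [ 0.62682399 -0.13571244  0.17121795] [ 0.62672218 -0.13558106  0.17101007]
[{"xyz": [0.0, 0.02, -0.003], "dr": [0.0013, 0.0002, 0.0005]}, {"xyz": [0.0, 0.021, -0.001], "dr": [0.0011, 0.0, 0.0]}, {"xyz": [0.0, 0.021, -0.0], "dr": [0.0011, 0.0, 0.0]}, {"xyz": [0.0, 0.021, -0.0], "dr": [0.0011, 0.0, 0.0]}, {"xyz": [0.0, 0.025, -0.0], "dr": [0.0011, 0.0, 0.0]}, {"xyz": [0.0, 0.026, 0.001], "dr": [0.0011, 0.0, 0.0]}, {"xyz": [0.0, 0.026, 0.0], "dr": [0.0011, 0.0, 0.0]}, {"xyz": [0.0, 0.025, 0.002], "dr": [0.0011, 0.0, 0.0]}]
[{"xyz": [0.0, 0.026, 0.002], "dr": [0.0011, 0.0, 0.0]}, {"xyz": [0.0, 0.025, 0.002], "dr": [0.001, 0.0, 0.0]}, {"xyz": [0.0, 0.025, 0.002], "dr": [0.0011, 0.0, 0.0]}, {"xyz": [0.0, 0.026, 0.003], "dr": [0.0011, 0.0, 0.0]}, {"xyz": [0.0, 0.025, 0.003], "dr": [0.0011, 0.0, 0.0]}, {"xyz": [0.0, 0.025, 0.004], "dr": [0.0011, 0.0, 0.0]}, {"xyz": [0.0, 0.025, 0.003], "dr": [0.0011, 0.0, 0.0]}, {"xyz": [0.0, 0.026, 0.005], "dr": [0.0011, 0.0, 0.0]}]
[{"xyz": [0.0, 0.025, 0.004], "dr": [0.0011, 0.0, 0.0]}, {"xyz": [0.0, 0.025, 0.005], "dr": [0.001, 0.0, 0.0]}, {"xyz": [0.0, 0.024, 0.006], "dr": [0.0011, 0.0, 0.0]}, {"xyz": [0.0, 0.025, 0.005], "dr": [0.0011, 0.0, 0.0]}, {"xyz": [0.0, 0.025, 0.006], "dr": [0.0011, 0.0, 0.0]}, {"xyz": [0.0, 0.025, 0.007], "dr": [0.0011, 0.0, 0.0]}, {"xyz": [0.0, 0.024, 0.007], "dr": [0.0011, 0.0, 0.0]}, {"xyz": [0.0, 0.024, 0.007], "dr": [0.0011, 0.0, 0.0]}]
[ 0.63562089 -0.16372298  0.0879631 ]
```

Emit:
arm_command(increments=[{"xyz": [0,0.02,-0.003],"dr": [0.0013,0,0.0005]},{"xyz": [0,0.021,-0.001],"dr": [0.0011,0,0]},{"xyz": [0,0.021,0],"dr": [0.0011,0,0]},{"xyz": [0,0.021,0],"dr": [0.0011,0,0]},{"xyz": [0,0.025,0],"dr": [0.0011,0,0]},{"xyz": [0,0.026,0.001],"dr": [0.0011,0,0]},{"xyz": [0,0.026,0],"dr": [0.0011,0,0]},{"xyz": [0,0.025,0.002],"dr": [0.0011,0,0]}], claw=0.07)

```text
time_s: 12.22
position: [0.6303, -0.1489, 0.1449]
ee_rot: [[0.954, 0.135, -0.269], [0.301, -0.433, 0.85], [-0.002, -0.891, -0.454]]
wrist_force: [1.5, -2.1, -0.8]
gripper_width: 0.0458
```

```bash
python3 -c "
from h import *
chk('t6')"
```

```text
t 12.22 p [ 0.6303 -0.1489  0.1449] q [-34.7  60.8  43.7  41.5 124.6  46.1] F [ 1.53 -2.07 -0.81] w 0.0458
tilt 63.0
tcp along,lat,z 0.2665 -0.0012 0.1449
```

View pics/t6.png

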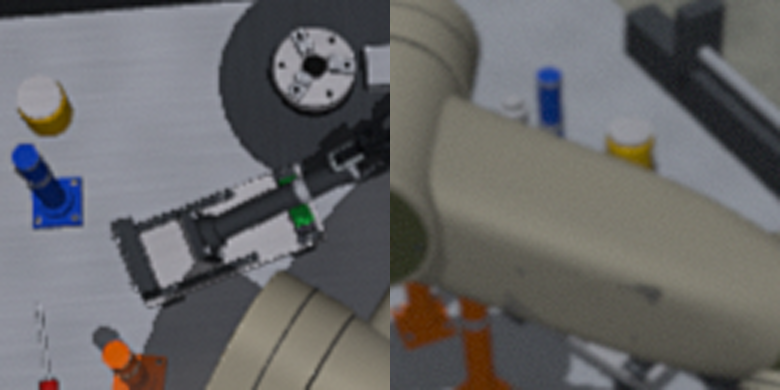

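Emit:
arm_command(increments=[{"xyz": [0,0.026,0.002],"dr": [0.0011,0,0]},{"xyz": [0,0.025,0.002],"dr": [0.001,0,0]},{"xyz": [0,0.025,0.002],"dr": [0.0011,0,0]},{"xyz": [0,0.026,0.003],"dr": [0.0011,0,0]},{"xyz": [0,0.025,0.003],"dr": [0.0011,0,0]},{"xyz": [0,0.025,0.004],"dr": [0.0011,0,0]},{"xyz": [0,0.025,0.003],"dr": [0.0011,0,0]},{"xyz": [0,0.026,0.005],"dr": [0.0011,0,0]}])

```text
time_s: 13.13
position: [0.6334, -0.1585, 0.1161]
ee_rot: [[0.954, 0.128, -0.273], [0.301, -0.41, 0.861], [-0.002, -0.903, -0.429]]
wrist_force: [0.5, -0.5, -1.6]
gripper_width: 0.0459
```

```bash
python3 -c "
from h import *
chk('t7')"
```

```text
t 13.13 p [ 0.6334 -0.1585  0.1161] q [-35.3  65.8  39.8  42.  125.3  45.6] F [ 0.52 -0.53 -1.64] w 0.0459
tilt 64.6
tcp along,lat,z 0.2766 -0.0012 0.1161
```

View pics/t7.png

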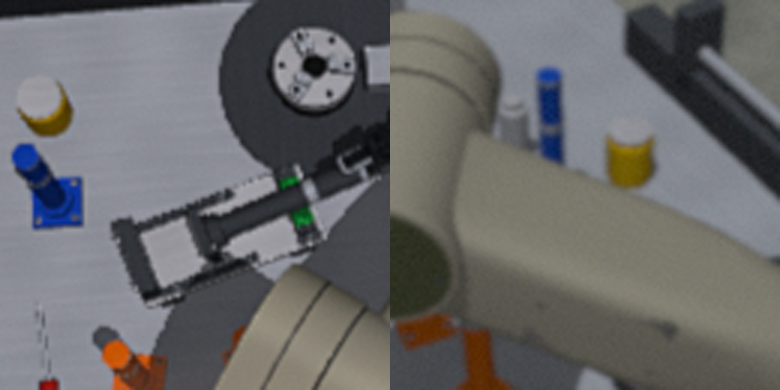

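Emit:
arm_command(increments=[{"xyz": [0,0.025,0.004],"dr": [0.0011,0,0]},{"xyz": [0,0.025,0.005],"dr": [0.001,0,0]},{"xyz": [0,0.024,0.006],"dr": [0.0011,0,0]},{"xyz": [0,0.025,0.005],"dr": [0.0011,0,0]},{"xyz": [0,0.02,0.005],"dr": [0.0011,0,0]},{"xyz": [0,0.018,0.005],"dr": [0.0011,0,0]},{"xyz": [0,0.016,0.005],"dr": [0.0011,0,0]},{"xyz": [0,0.014,0.004],"dr": [0.0011,0,0]}])

```text
time_s: 14.05
position: [0.6349, -0.1635, 0.091]
ee_rot: [[0.954, 0.121, -0.276], [0.301, -0.386, 0.872], [-0.001, -0.914, -0.405]]
wrist_force: [0.4, -1.8, -1.6]
gripper_width: 0.0458
```

```bash
python3 -c "
from h import *
chk('t8')"
```

```text
t 14.05 p [ 0.6349 -0.1635  0.091 ] q [-35.7  70.   36.5  42.6 126.   45.3] F [ 0.42 -1.82 -1.61] w 0.0458
tilt 66.1
tcp along,lat,z 0.2818 -0.0013 0.091
```

View pics/t8.png

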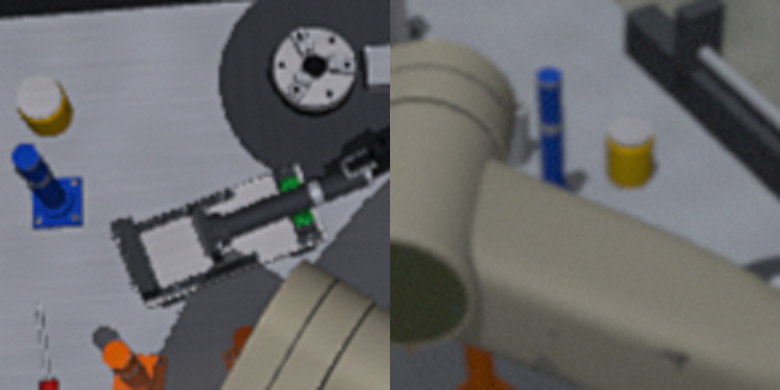

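Emit:
arm_command(increments=[{"xyz": [0,0.011,0.005],"dr": [0,0,0]},{"xyz": [0,0.011,0.005],"dr": [0,0,0]},{"xyz": [0,0.011,0.005],"dr": [0,0,0]},{"xyz": [0,0.011,0.005],"dr": [0,0,0]},{"xyz": [0,0.011,0.005],"dr": [0,0,0]},{"xyz": [0,0.011,0.005],"dr": [0,0,0]},{"xyz": [0,0,0],"dr": [0,0,0]}])

```text
time_s: 14.88
position: [0.6347, -0.163, 0.0801]
ee_rot: [[0.953, 0.12, -0.276], [0.301, -0.386, 0.872], [-0.002, -0.915, -0.404]]
wrist_force: [0.5, 0.4, -0.3]
gripper_width: 0.0457
```

```bash
python3 -c "
from h import *
chk('t9')
p=cams.get_image('top')
for nm in('post_top','post_edge','post'):
  for r in spotter.pinpoint(nm,p)[:4]:
    X=w(p,r['location']);V=X-np.array([.5512,.1056,0])
    if abs(V@Nn)<.05: print(nm,round(r['score'],2),(V@D).round(3),(V@Nn).round(3),X[2].round(3))
"
```

```text
t 14.88 p [ 0.6347 -0.163   0.0801] q [-35.6  70.9  36.1  42.3 125.6  44.8] F [ 0.54  0.4  -0.3 ] w 0.0457
tilt 66.2
tcp along,lat,z 0.2812 -0.0013 0.0801
post_edge 0.77 0.073 -0.002 0.043
post 0.75 0.071 -0.002 0.07
```

View pics/t9.png

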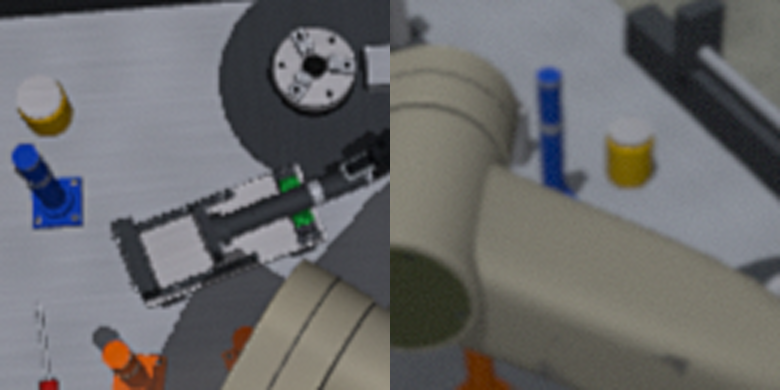

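Emit:
arm_command(increments=[{"xyz": [0,0.009,0.004],"dr": [0,0,0]},{"xyz": [0,0.009,0.004],"dr": [0,0,0]},{"xyz": [0,0,0],"dr": [0,0,0]},{"xyz": [0,0,0],"dr": [0,0,0]}])

```text
time_s: 15.67
position: [0.6348, -0.1633, 0.0776]
ee_rot: [[0.954, 0.121, -0.276], [0.301, -0.386, 0.872], [-0.001, -0.914, -0.405]]
wrist_force: [-0.6, -0.3, 0.2]
gripper_width: 0.0457
```

```bash
python3 -c "
from h import *
st();import time
s=status.observe();print(s['wrist_force'],s['moment'])"
```

```text
t 15.67 p [ 0.6348 -0.1633  0.0776] q [-35.6  71.2  36.   42.3 125.5  44.7] F [-0.58 -0.26  0.24] w 0.0457
[-0.5765084  -0.25633544  0.24055999] [-0.43646304 -0.14371055 -0.00527862]
```

Both force readings are at noise level, so the V-rest carries the post. I'll back out along +d.

Emit:
arm_command(increments=[{"xyz": [0,0.012,-0.027],"dr": [0,0,0]},{"xyz": [0,0.016,-0.037],"dr": [0,0,0]},{"xyz": [0,0.016,-0.037],"dr": [0,0,0]},{"xyz": [0,0.016,-0.037],"dr": [0,0,0]},{"xyz": [0,0.016,-0.037],"dr": [0,0,0]},{"xyz": [0,0.016,-0.037],"dr": [0,0,0]},{"xyz": [0,0.016,-0.037],"dr": [0,0,0]},{"xyz": [0,0,0],"dr": [0,0,0]}])

```text
time_s: 16.33
position: [0.6471, -0.2034, 0.0779]
ee_rot: [[0.954, 0.121, -0.275], [0.3, -0.387, 0.872], [-0.001, -0.914, -0.405]]
wrist_force: [-0.6, 0.0, 0.3]
gripper_width: 0.0456
```

```bash
python3 -c "
from h import *
chk('t10')
p=cams.get_image('top')
for nm in('post_top','post_edge','post'):
  for r in spotter.pinpoint(nm,p)[:4]:
    X=w(p,r['location']);V=X-np.array([.5512,.1056,0])
    if abs(V@Nn)<.05: print(nm,round(r['score'],2),(V@D).round(3),(V@Nn).round(3),X[2].round(3))
"
```

```text
t 16.33 p [ 0.6471 -0.2034  0.0779] q [-37.3  79.1  22.6  43.9 130.5  48. ] F [-0.64  0.    0.28] w 0.0456
tilt 66.1
tcp along,lat,z 0.3235 -0.0016 0.0779
post_top 0.81 0.281 -0.003 0.07
post_edge 0.86 0.075 -0.002 0.041
post 0.96 0.069 0.001 0.069
post 0.68 0.195 -0.001 0.073
```

View pics/t10.png

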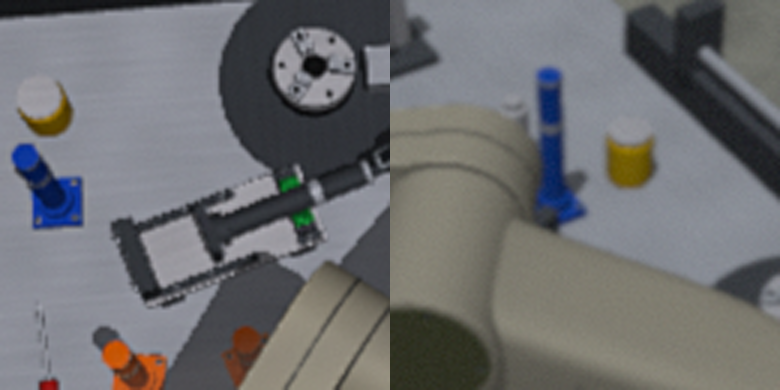

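Emit:
arm_command(increments=[{"xyz": [0,0.021,0.009],"dr": [0,0,0]},{"xyz": [0,0.022,0.01],"dr": [0,0,0]},{"xyz": [0,0,0],"dr": [0,0,0]},{"xyz": [0,0,0],"dr": [0,0,0]},{"xyz": [0,0,0],"dr": [0,0,0]}], claw=-1)

```text
time_s: 17.2
position: [0.647, -0.202, 0.0705]
ee_rot: [[0.954, 0.12, -0.276], [0.301, -0.386, 0.872], [-0.002, -0.915, -0.405]]
wrist_force: [0.4, 0.4, 0.1]
gripper_width: -0.0
```

Emit:
arm_command(increments=[{"xyz": [0,-0.011,0.0245],"dr": [0,0,0]},{"xyz": [0,-0.011,0.0245],"dr": [0,0,0]},{"xyz": [0,-0.011,0.0245],"dr": [0,0,0]},{"xyz": [0,-0.011,0.0245],"dr": [0,0,0]},{"xyz": [0,-0.011,0.0245],"dr": [0,0,0]},{"xyz": [0,-0.011,0.0245],"dr": [0,0,0]},{"xyz": [0,0,0],"dr": [0,0,0]}])

```text
time_s: 17.78
position: [0.6398, -0.1787, 0.0712]
ee_rot: [[0.954, 0.121, -0.276], [0.301, -0.387, 0.872], [-0.001, -0.914, -0.405]]
wrist_force: [0.0, -2.1, -1.2]
gripper_width: 0.0
```

```bash
cat >> h.py <<'E'
def chk2(fn):
    s=st(); P=s['position']-np.array([.5512,.1056,0]); z=s['ee_rot'][:,2]; print('tilt',np.degrees(np.arctan2(-z@D,-z[2])).round(1),'tcp',(P@D).round(4),(P@Nn).round(4),P[2].round(4),'Fd',(s['wrist_force']@D).round(2))
    p=cams.get_image('top')
    for nm in('post_top','post_edge','post'):
      for r in spotter.pinpoint(nm,p)[:4]:
        X=w(p,r['location']);V=X-np.array([.5512,.1056,0])
        if abs(V@Nn)<.05: print(nm,round(r['score'],2),(V@D).round(3),(V@Nn).round(3),X[2].round(3))
    cv2.imwrite('pics/'+fn+'.png',cv2.resize(p['image'][150:270,190:310,::-1],None,fx=5,fy=5,interpolation=cv2.INTER_CUBIC))
E
python3 -c "
from h import *
chk2('p1')"
```

```text
t 17.78 p [ 0.6398 -0.1787  0.0712] q [-36.3  74.5  31.   42.5 127.1  45.5] F [ 0.05 -2.1  -1.18] w 0.0
tilt 66.1 tcp 0.2978 -0.0012 0.0712 Fd 2.01
post_top 0.74 0.271 -0.0 0.069
post_edge 0.75 0.063 -0.004 0.041
post 0.75 0.061 -0.002 0.068
```

View pics/p1.png

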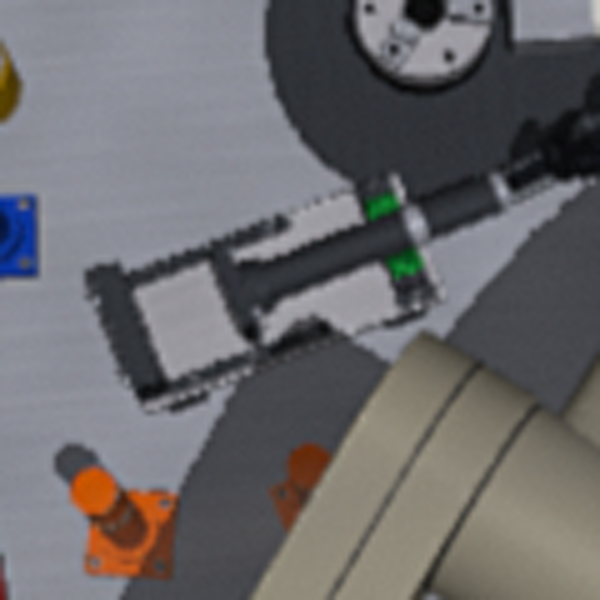

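Emit:
arm_command(increments=[{"xyz": [0,-0.011,0.0245],"dr": [0,0,0]},{"xyz": [0,-0.011,0.0245],"dr": [0,0,0]},{"xyz": [0,-0.011,0.0245],"dr": [0,0,0]},{"xyz": [0,-0.011,0.0245],"dr": [0,0,0]},{"xyz": [0,-0.011,0.0245],"dr": [0,0,0]},{"xyz": [0,-0.011,0.0245],"dr": [0,0,0]},{"xyz": [0,-0.011,0.0245],"dr": [0,0,0]},{"xyz": [0,-0.011,0.0245],"dr": [0,0,0]}])

```text
time_s: 18.65
position: [0.63, -0.1481, 0.0712]
ee_rot: [[0.954, 0.121, -0.276], [0.301, -0.387, 0.872], [-0.001, -0.914, -0.405]]
wrist_force: [1.4, -4.7, 1.3]
gripper_width: 0.0002
```

Emit:
arm_command(increments=[{"xyz": [0,-0.011,0.0245],"dr": [0,0,0]},{"xyz": [0,-0.011,0.0245],"dr": [0,0,0]},{"xyz": [0,-0.011,0.0245],"dr": [0,0,0]},{"xyz": [0,-0.011,0.0245],"dr": [0,0,0]},{"xyz": [0,0,0],"dr": [0,0,0]}])

```text
time_s: 19.07
position: [0.625, -0.1321, 0.0713]
ee_rot: [[0.953, 0.121, -0.277], [0.302, -0.386, 0.872], [-0.002, -0.915, -0.404]]
wrist_force: [0.4, -2.7, 0.6]
gripper_width: -0.0
```

```bash
python3 -c "
from h import *
chk2('p2')"
```

```text
t 19.07 p [ 0.625  -0.1321  0.0713] q [-34.3  67.   43.8  41.7 122.   43. ] F [ 0.45 -2.68  0.61] w -0.0
tilt 66.1 tcp 0.2489 -0.0012 0.0713 Fd 2.69
post_top 0.87 0.222 -0.004 0.07
post_edge 0.96 0.015 -0.005 0.039
post_edge 0.22 0.223 0.001 0.07
post 0.67 0.013 -0.003 0.069
```

View pics/p2.png

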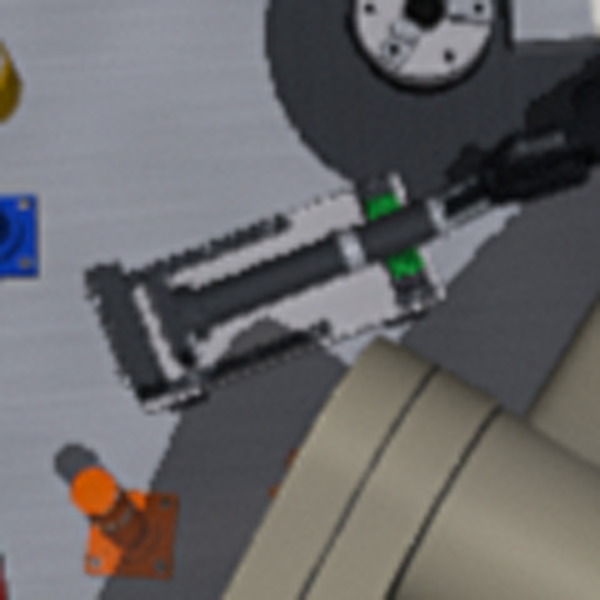

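Emit:
arm_command(increments=[{"xyz": [0,-0.0054,0.0122],"dr": [0,0,0]},{"xyz": [0,-0.0054,0.0122],"dr": [0,0,0]},{"xyz": [0,-0.0054,0.0122],"dr": [0,0,0]},{"xyz": [0,-0.0054,0.0122],"dr": [0,0,0]},{"xyz": [0,-0.0054,0.0122],"dr": [0,0,0]}])

```text
time_s: 19.68
position: [0.6222, -0.1234, 0.0711]
ee_rot: [[0.954, 0.121, -0.276], [0.301, -0.387, 0.872], [-0.001, -0.914, -0.405]]
wrist_force: [0.9, -4.4, -1.5]
gripper_width: -0.0001
```

Emit:
arm_command(increments=[{"xyz": [0,-0.0027,0.0061],"dr": [0,0,0]},{"xyz": [0,-0.0027,0.0061],"dr": [0,0,0]}])

```text
time_s: 19.85
position: [0.6216, -0.1214, 0.0712]
ee_rot: [[0.954, 0.121, -0.276], [0.301, -0.387, 0.872], [-0.001, -0.914, -0.405]]
wrist_force: [0.0, -4.1, -0.5]
gripper_width: 0.0002
```

```bash
python3 -c "
from h import *
chk2('p3')"
```

```text
t 19.85 p [ 0.6216 -0.1214  0.0712] q [-33.8  65.5  46.3  41.7 120.9  42.6] F [ 0.02 -4.15 -0.51] w 0.0002
tilt 66.1 tcp 0.2376 -0.0013 0.0712 Fd 3.96
post_top 0.71 0.214 0.0 0.069
post_edge 0.89 0.003 -0.003 0.041
post 0.71 0.003 -0.002 0.072
```

Emit:
arm_command(increments=[{"xyz": [0,-0.0027,0.0061],"dr": [0,0,0]},{"xyz": [0,-0.0027,0.0061],"dr": [0,0,0]}])

```text
time_s: 20.22
position: [0.6211, -0.1197, 0.0712]
ee_rot: [[0.954, 0.121, -0.276], [0.301, -0.387, 0.872], [-0.001, -0.914, -0.405]]
wrist_force: [-0.4, -3.7, -0.3]
gripper_width: -0.0001
```

Emit:
arm_command(increments=[{"xyz": [0,-0.0027,0.0061],"dr": [0,0,0]}])

```text
time_s: 20.3
position: [0.6209, -0.1192, 0.0712]
ee_rot: [[0.954, 0.121, -0.275], [0.301, -0.387, 0.872], [-0.001, -0.914, -0.406]]
wrist_force: [2.4, -12.0, 0.2]
gripper_width: -0.0002
```

Emit:
arm_command(increments=[{"xyz": [0,-0.0016,0.0036],"dr": [0,0,0]},{"xyz": [0,0,0],"dr": [0,0,0]}])

```text
time_s: 20.47
position: [0.6209, -0.1193, 0.0714]
ee_rot: [[0.954, 0.121, -0.274], [0.3, -0.388, 0.871], [-0.001, -0.913, -0.407]]
wrist_force: [1.6, -9.9, -1.0]
gripper_width: -0.0001
```

```bash
python3 -c "
from h import *
chk2('p4')"
```

```text
t 20.47 p [ 0.6209 -0.1193  0.0714] q [-33.7  65.   47.   41.6 120.5  42.4] F [ 1.62 -9.93 -0.98] w -0.0001
tilt 66.0 tcp 0.2354 -0.0013 0.0714 Fd 9.95
post_top 0.62 0.213 -0.002 0.068
post_edge 0.57 -0.002 -0.007 0.043
post 0.68 0.002 -0.003 0.043
post 0.56 -0.001 -0.004 0.071
```

View pics/p4.png

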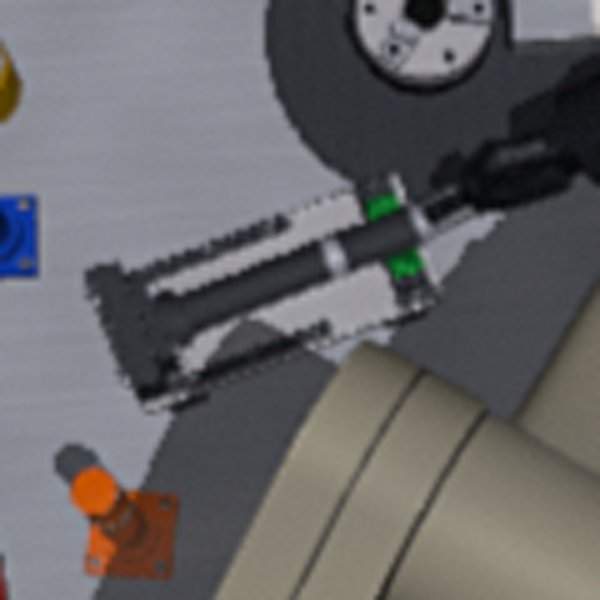

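Emit:
arm_command(increments=[{"xyz": [0,0.003,-0.006],"dr": [0,0,0]},{"xyz": [0,0.008,-0.018],"dr": [0,0,0]},{"xyz": [0,0.016,-0.037],"dr": [0,0,0]},{"xyz": [0,0.022,-0.049],"dr": [0,0,0]},{"xyz": [0,0.022,-0.049],"dr": [0,0,0]},{"xyz": [0,0.022,-0.049],"dr": [0,0,0]},{"xyz": [0,0.022,-0.049],"dr": [0,0,0]}])

```text
time_s: 21.25
position: [0.6334, -0.1586, 0.071]
ee_rot: [[0.953, 0.121, -0.276], [0.302, -0.386, 0.872], [-0.001, -0.915, -0.404]]
wrist_force: [-0.1, 0.3, -0.0]
gripper_width: -0.0
```

Emit:
arm_command(increments=[{"xyz": [0,-0.09,-0.04],"dr": [0,0,0]},{"xyz": [0,-0.12,-0.053],"dr": [0,0,0]},{"xyz": [0,-0.12,-0.053],"dr": [0,0,0]},{"xyz": [0,-0.12,-0.053],"dr": [0,0,0]},{"xyz": [0,-0.12,-0.053],"dr": [0,0,0]},{"xyz": [0,-0.12,-0.053],"dr": [0,0,0]},{"xyz": [0,-0.12,-0.053],"dr": [0,0,0]},{"xyz": [0,-0.12,-0.053],"dr": [0,0,0]}])

```text
time_s: 21.92
position: [0.6334, -0.158, 0.2258]
ee_rot: [[0.953, 0.121, -0.276], [0.302, -0.387, 0.872], [-0.001, -0.914, -0.405]]
wrist_force: [-0.3, -0.3, -0.8]
gripper_width: 0.0001
```

```bash
python3 -c "
from h import *
chk2('p5')
shot('side','side_end')"
```

```text
t 21.92 p [ 0.6334 -0.158   0.2258] q [-35.4  59.4  39.1  47.3 131.5  52.7] F [-0.3  -0.25 -0.77] w 0.0001
tilt 66.1 tcp 0.2761 -0.001 0.2258 Fd 0.15
post_top 0.68 0.209 -0.001 0.074
post_edge 0.81 0.001 -0.004 0.04
post 0.87 0.002 -0.001 0.072
```

View pics/p5.png

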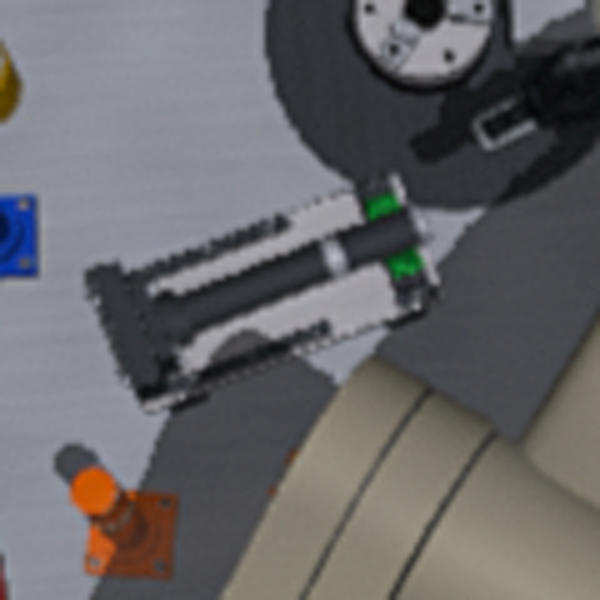

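View pics/side_end.png

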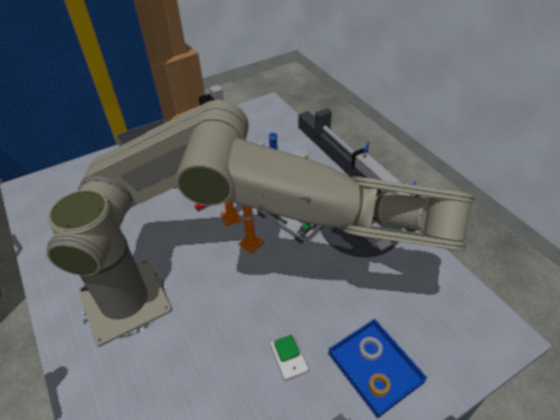

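```bash
python3 -c "
from h import *
p=shot('top','top_end')
for nm in('spacer','grease_tin','screwdriver','ring_tray'):
    r=spotter.pinpoint(nm,p)
    if r: print(nm,round(r[0]['score'],2),w(p,r[0]['location']).round(3))
a=cv2.imread('pics/top_end.png')[150:240,130:215].astype(int);b=cv2.imread('pics/top0.png')[150:240,130:215].astype(int)
print('mean diff region blue/tin/spacer',abs(a-b).mean())
print(workorder.job_done())"
```

```text
spacer 0.44 [0.651 0.331 0.001]
grease_tin 0.72 [ 0.753  0.222 -0.   ]
screwdriver 0.59 [0.421 0.235 0.004]
ring_tray 0.8 [ 0.501 -0.549  0.002]
mean diff region blue/tin/spacer 6.761220043572985
the job is handed in; nothing more can be done
None
```

View pics/top_end.png

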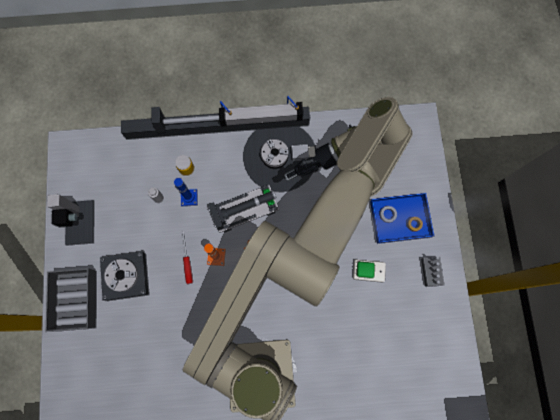

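I tipped the dark steel post over inside a loose, open finger gap (about 40–46 mm around the 30 mm column). I eased it down on the lower finger until the V-rest carried it, then pushed its end face with shut fingertips until the foot met the stop. I handed the job in at about 22 s.

**Last checks**
- **Lowering:** wrist force stayed near 2 N or less while the post came down. It fell to noise level once the V-rest took the load.
- **Seating:** the push force was 2–5 N while sliding, then jumped to about 10–12 N with no further travel, so the foot met the stop.
- **Final pose (top view):** the foot's underside reads 1–2 mm from the stop face and the top end about 209 mm from it (210 mm is home). The axis reads about 72 mm above the table. These agree with flush, within the few-millimetre accuracy of the measurement.
- **Clear of the robot:** the arm is backed off and raised, touching nothing.
- **Other things:** the spacer, tin and screwdriver were found within about 3 mm of where they started. The tray, its rings, the button and the blue and nearer orange posts look untouched in the last picture.

**Not confirmed**
- The arm hid the V-rest side from the side camera from mid-lowering onward, so only the top view and the forces confirm the flush fit.
- The second orange post was hidden under the arm in the last top picture, but it was standing in its place in the last side view.
- A few single network readings were a few millimetres off, for example the top end at 213 mm while it was being pressed.

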